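Unlock the cartridge chest with the shop key

TASK

Take the key with the rectangular bow out of the wooden block and push it fully home in the lock on the sloping front of the grey steel chest: its slot lies out of sight at the bottom of the bore, so feel for it. Then turn the key clockwise until the bolt lets go and the lid springs ajar, and leave the key fully in the lock, without disturbing the other key or the goods on the counter.

Things in the scene. Friction and masses are not known exactly. Their poses are not given: they have to be found in the camera images.
- key_grip (a point): The key to use: plain steel, 108 mm long, 0.14 kg, standing bow up in either bore of the wooden block. This point is the centre of its flat rectangular bow, 46 mm wide (x), 10 mm thick (y), 50 mm tall (z). z points from blade to bow along the shank. Below the bow: round collar, 34 mm across, 8 mm thick (25 to 33 mm below this point); round shank, 18 mm across (33 to 63 mm below); then the blade.
- key_tip (a point): End of the same key's blade, 83 mm below point key_grip, same axes. The blade, in the plane of the bow, is 20 mm long, 16 mm wide (x), 6 mm thick (y; 3.5 mm over the last 6 mm, to lead it in) and works either way round. From tip to underside of collar: 50 mm. In the block the collar rests on the block's top, and the key lifts out straight up by 50 mm.
- key: The same key as a whole; origin at the end of its blade, axes as for point key_grip.
- key_block: Fixed wooden block 180 x 70 x 60 mm (x, y, z), origin at the centre of its underside, with two upright bores at x = -50 and +50 mm that hold the two keys, bows up, the flat of the bows roughly along the block's x.
- lock: Lock in the chest's sloping front: steel plate 44 x 44 mm, 8 mm proud of the slope, with a round bore 20.5 mm across (3 mm bevel at its mouth), 31 mm deep. Origin: centre of the bore's mouth, on the outer face. z points out of the bore, 25 degrees from vertical, leaning to the chest's front; x up the slope; y level. With the key fully home its collar lies on the face and its tip is 50 mm below.
- lock_slot (a point): Bottom of the bore, 31 mm below the lock's face: a turning plug with a straight slot 8.5 x 19 mm, 22 mm deep, out of sight. Its direction is not reported: at the start the slot lies anywhere within 26 degrees (0.45 rad) either side of the lock's x. A blade out of line stops on the plug here; its thin end drops in 6 mm within about 15 degrees of the slot, the rest within about 7.
- lock_home (a point): Where the tip is when the key is fully home, 50 mm below the lock's face on the bore's axis. The plug then turns with the key against light friction (under 0.3 N m) and stays where left. Seen from outside it turns clockwise to a stop 1.2 rad (69 degrees) past the lock's x; the bolt lets go at about 0.85 rad (49 degrees) past the lock's x. The other stop is 0.5 rad anticlockwise of x.
- chest: Fixed grey steel chest, 250 x 280 mm and 141 mm high, origin at the centre of its underside, x towards its back. The front 130 mm slopes at 25 degrees, from 80 mm high at the front edge up to 141 mm; behind it lies the flat lid. The mouth of the lock is at (-63, 0, 118) mm.
- lid (a joint): Angle of the chest's lid, hinged at its back edge, in rad: 0 shut and bolted, 0.35 sprung ajar against its stop. A spring raises it by itself as soon as the bolt lets go; the bolted lid cannot be lifted.
- lid_edge (a point): Middle of the lid's front edge, at the top of the slope; it rises about 42 mm when the lid springs ajar.
- round_key_mid (a point): Not to be touched: another steel key of the same size in the other bore of the block, with a round disc bow 50 mm across and no blade. This point is on its axis at 60 mm above its lower end, just above its collar.
- can_a_mid (a point): Red steel gas cartridge, 66 mm across, 186 mm tall, standing left of the chest; point on its axis 90 mm up. Leave it alone.
- can_b_mid (a point): Bare metal gas cartridge of the same size, left of the chest; point on its axis 90 mm up. Leave it alone.
- can_c_mid (a point): Red gas cartridge of the same size at the far side of the counter; point on its axis 90 mm up. Leave it alone.
- tape_roll_mid (a point): Black roll of tape, 104 mm across, 25 mm high, lying left of the chest; point at its centre. Leave it alone.
- screwdriver_mid (a point): Green-handled screwdriver, 200 mm, lying in front of the chest; point at about its middle. Leave it alone.
- spanner_mid (a point): Steel spanner, 170 mm, lying beside the wooden block; point at about its middle. Leave it alone.
Things that resemble listed ones, but are neither listed nor needed, are in the scene too. What is shaped like the key but blue or orange is not meant.

How it is judged:
On the way, in this order (a step that is already met when the one before it is completed fails the run):
1. the key is fully home in the lock, its tip at least 46 mm below the lock's face, with the lid still shut (z of key_tip in the frame of lock below -0.046 m and x of key_tip in the frame of lock between -0.006 and 0.006 m and y of key_tip in the frame of lock between -0.006 and 0.006 m and value of joint lid below 0.05 rad), for 0.1 s.
2. the key, still in the lock, has let the lid spring ajar (z of key_tip in the frame of lock below -0.042 m and x of key_tip in the frame of lock between -0.006 and 0.006 m and y of key_tip in the frame of lock between -0.006 and 0.006 m and value of joint lid above 0.25 rad), for 0.2 s.
At the end, for the whole second after the job is handed in: The lid stands ajar (more than 0.25 rad), and the key has been let go and rests in the lock, its tip at least 42 mm below the lock's face and within 6 mm of the bore's axis (all of step 2 and linear speed of key below 0.02 m/s); the robot touches nothing.
It fails at once if the other key or any of the loose goods is shifted by more than 30 mm (distance of any of can_a_mid, can_b_mid, can_c_mid, tape_roll_mid, screwdriver_mid, spanner_mid, round_key_mid from where it was at the start of the episode above 0.03 m).
It also fails if it takes over 54 s, if anything falls off the work surface, if the arm or the gripper's body presses on something with over 40 N, if the wrist force passes 120 N, or if a joint passes its speed limit or range.

ROBOT

A 7-joint arm with a two-finger parallel gripper is mounted at the origin on the work surface. World frame = base frame: x ahead of the robot, y to its left, z up, the work surface at z = 0. Lengths are in m, angles in rad, forces in N, time in s.
With the tool pointing down it reaches from about 0.4 to 0.85 m from the base axis. Payload 4.5 kg.
Tool frame: the origin (TCP) lies midway between the tips of the shut fingers; the grasp point (between the pads) lies 19 mm behind it; y points along the fingers, z is the direction in which the jaws open and shut, and the axes are right-handed (so a half turn about y gives the same grasp; the last joint's range is limited). The gripper opens to 88 mm and grips with 3 to 60 N. Pads are 18 mm wide; open, the fingers measure 123 mm over their backs; the gripper's body (75 mm by 187 mm) begins 45 mm behind the grasp point.
Start: joints at [1.338, 0.689, -0.195, 1.565, 0.157, 0.902, -0.215], TCP at [0.165, -0.603, 0.239] pointing down, gripper open.
Joint ranges: [-3.01, 3.01], [-0.46, 2.08], [-1.47, 1.51], [0.13, 2.56], [-1, 4.14], [0.04, 2.09], [-2.66, 2.66]. Speed limits (rad/s): [2.57, 2.57, 3.14, 3.14, 3.14, 3.14, 3.14].

INTERFACE

Orientations are given as a unit quaternion [x, y, z, w].
In Python, from plant import r, snapshot, get_calibration, job, boxes_of gives the robot as it stands. The module is installed in compiled form; this text tells all that it offers.
- The arm moves only by the shell command python3 -m handwheel 'ROWS' [OPENING] [FORCE]. ROWS is JSON, a list that holds one entry, the list of rows, each a list of 6 numbers: the shift along the tool's x, y, z as a fraction of full scale, then the turn, a rotation vector about the tool's x, y, z as a fraction of full scale. In form: [[[x, y, z, wx, wy, wz], ...]]. A call has 1 to 12 rows; each row is the pose to reach, as a shift and turn from the pose commanded when the call began, along the tool's axes at that moment, turning the shorter way round; what a row does not reach only later rows make up. Full scale, the value 1, is 100 cm for a shift and 180 degrees for a turn. A row lasts 1/12 s, in which the tool goes at most 41.7 mm and 7.16 degrees, less where a joint would pass 70% of its speed; a pose out of reach is approached as far as the arm can. A call with a number of a shift or a turn outside -1 to 1 is refused whole. A call with a gripper value outside its range is refused whole. OPENING is the opening, from -1 (shut) to 1 (fully open), set as the call begins (- or left out, the last holds). The fingers move at their own pace and stop on an object; FORCE is the grip in N (left out, the last holds). Time passes only in rows, so rows that repeat a pose let the fingers close. It gives the time, the measured TCP pose, the force and the opening at its end, in the units of the state.
- r.get_state(): the state, without advancing time (a new reading comes with each control period).
- snapshot(name): name is "scene" or "top" or "wrist"; returns the picture (400x640x3 uint8, red, green, blue); there is no depth.
- get_calibration(name): a dict with "fx", "fy", "cx", "cy" (pixels), "k1" (the pictures are not rectified: a ray, as slopes to the right and down, at radius r is drawn at 1 + k1 r^2 times it, then the intrinsics apply), "T" (4x4, takes a point from camera to world coordinates). Camera axes: x right, y down, z forward; pixel columns grow to the right and rows downward; lengths in m; the calibration is good to about 2 mm. A picture is of the moment at which its call begins: read the wrist's pose just before it. get_calibration takes no time and is no camera call; for the wrist camera it gives the pose at the moment of the call.
- job.finish_job(): hands the job in, once; it reports no verdict.
Trained networks look in the newest picture that a camera, given by its name, has taken for a name from the list of things; names that differ only in an ending like _2 or _b are one class to them, and where a whole thing is asked for, a point or a joint stands for the part that bears it (a point fixed in the world has none). Each returns a list of dicts, best first, with "confidence" (0 to 1); they miss things now and then, are a little off and sometimes report something else, mostly with a low value. They report only what shows in the picture. A call takes as long as a camera call. They do not tell look-alikes from the thing itself.
- boxes_of(thing, camera): "bbox" ([left, top, right, bottom] in pixels, round what is visible of it).
The state is a dict: "clock": time; "q": joint angles; "qd": joint speeds; "joint_torque": joint torques, N m; "tool_pos": TCP position; "eef_rot": TCP orientation; "contact_force": force on the tool from outside, world axes, zero at the start; "moment": the same for the moment, N m; "opening": opening from 0.0 (shut) to 1.0 (fully open).
Only numpy, scipy, OpenCV 4.12 (cv2) and the standard library are available. Lean on these libraries where they do the work, as an engineer would, in place of code of your own. Each camera call takes 0.05 s, during which the arm holds its last target. There are 200 camera calls.

## Working session

There is one attempt and no reset: what is moved stays moved. The work goes in short steps, Python scripts to look and compute and a shell command to move; the robot and the scene stay as the last step left them, time stands still between calls to the robot, and variables do not carry over. Pictures are saved under pics/ and viewed, about 8 in all and at most 12, crops included, and the job is handed in when it is done.

```bash
ls; mkdir -p pics
cat > h.py <<'E'
import numpy as np, cv2
from plant import r, snapshot, get_calibration, job, boxes_of
from scipy.spatial.transform import Rotation as R
def save(img,name,crop=None,s=1):
    if crop: img=img[crop[1]:crop[3],crop[0]:crop[2]]
    img=cv2.resize(img,None,fx=s,fy=s,interpolation=cv2.INTER_CUBIC)
    cv2.imwrite('pics/'+name,img[...,::-1])
def ray(c,u,v):
    x,y=(u-c['cx'])/c['fx'],(v-c['cy'])/c['fy']; a,b=x,y
    for _ in range(20):
        k=1+c['k1']*(a*a+b*b); a,b=x/k,y/k
    T=np.array(c['T']); return T[:3,3],T[:3,:3]@[a,b,1]
def onz(c,u,v,z):
    o,d=ray(c,u,v); return o+d*(z-o[2])/d[2]
def proj(c,P):
    T=np.array(c['T']); p=(np.asarray(P,float)-T[:3,3])@T[:3,:3]; a=p[...,:2]/p[...,2:]
    a=a*(1+c['k1']*(a**2).sum(-1,keepdims=True)); return a*[c['fx'],c['fy']]+[c['cx'],c['cy']]
E
python3 - <<'E'
from h import *
s=r.get_state(); print({k:np.round(v,3) for k,v in s.items()})
for n in ['scene','top']:
    im=snapshot(n); save(im,n+'0.png',s=1.25)
    c=get_calibration(n); print(n,c['fx'],c['k1'],np.round(c['T'],3).tolist())
    for t in ['key','round_key_mid','key_block','lock','chest']:
        print(t,[(np.round(b['bbox']).tolist(),round(b['confidence'],2)) for b in boxes_of(t,n)[:4]])
E
```

```text
pics
{'clock': np.float64(0.0), 'q': array([ 1.338,  0.69 , -0.195,  1.566,  0.157,  0.903, -0.215]), 'qd': array([ 0.001, -0.001,  0.   ,  0.   , -0.001, -0.   ,  0.001]), 'joint_torque': array([-0.0000e+00, -5.2756e+01, -1.2670e+00, -1.5343e+01, -5.3000e-02,
        7.0000e-03,  0.0000e+00]), 'tool_pos': array([ 0.165, -0.602,  0.238]), 'eef_rot': array([-0.094,  0.701, -0.7  ,  0.094]), 'contact_force': array([-0.313, -0.412,  0.23 ]), 'moment': array([-0.013, -0.001,  0.002]), 'opening': np.float64(1.001)}
scene 449.14550563283717 -0.061968551820161644 [[0.838, 0.372, -0.399, 0.967], [0.546, -0.544, 0.638, -0.681], [0.02, -0.752, -0.659, 0.811], [0.0, 0.0, 0.0, 1.0]]
key [([206.0, 244.0, 228.0, 275.0], 0.94), ([240.0, 224.0, 264.0, 259.0], 0.58), ([172.0, 233.0, 190.0, 269.0], 0.56), ([309.0, 262.0, 345.0, 340.0], 0.41)]
round_key_mid [([344.0, 173.0, 364.0, 187.0], 0.62)]
key_block [([191.0, 259.0, 283.0, 324.0], 0.63)]
lock [([344.0, 173.0, 362.0, 185.0], 0.54)]
chest [([307.0, 148.0, 439.0, 268.0], 0.88), ([207.0, 247.0, 228.0, 275.0], 0.64)]
top 391.84707418790384 0.013559303949485553 [[-0.012, -0.991, 0.135, 0.394], [-1.0, 0.012, -0.001, -0.004], [-0.001, -0.135, -0.991, 1.31], [0.0, 0.0, 0.0, 1.0]]
key [([355.0, 222.0, 370.0, 239.0], 0.69), ([388.0, 257.0, 414.0, 267.0], 0.68), ([390.0, 223.0, 400.0, 238.0], 0.62), ([364.0, 136.0, 394.0, 170.0], 0.5)]
round_key_mid []
key_block [([377.0, 184.0, 406.0, 246.0], 0.6), ([217.0, 126.0, 318.0, 179.0], 0.18)]
lock [([266.0, 186.0, 283.0, 202.0], 0.62)]
chest [([218.0, 124.0, 320.0, 224.0], 0.72)]
```

View pics/scene0.png

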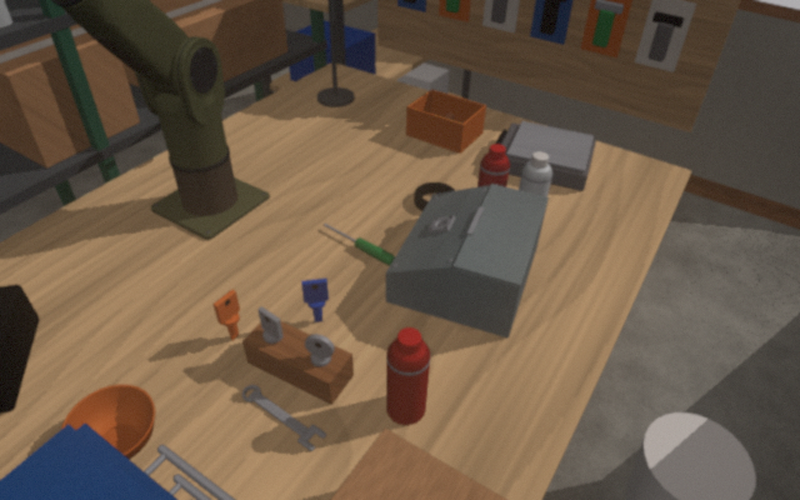

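View pics/top0.png

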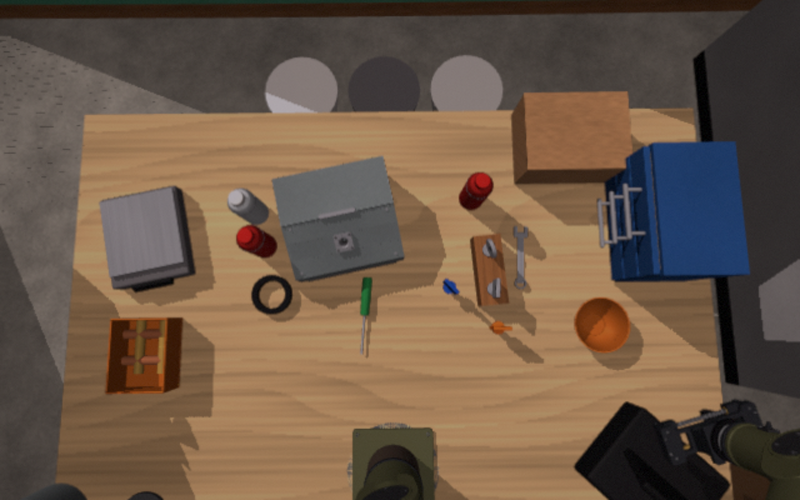

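Picture 1 (scene): block at (298,358) with two steel keys at (270,325) and (320,348); blue key (316,298), orange key (228,315). Picture 2 (top): block (490,270), keys (494,289) and (490,248); lock (344,242). Candidates in raw scene pixels: (216,260), (256,278), blue (252,240), orange (182,252). Next is the close crop.

Run:
```python
from h import *
S=snapshot('scene');T=snapshot('top')
f=lambda im,c:cv2.resize(im[c[1]:c[3],c[0]:c[2]],(400,400),interpolation=cv2.INTER_CUBIC)
a=np.hstack([f(S,(190,235,290,335)),f(T,(350,180,430,260))])
save(a,'crop1.png')
save(f(T,(210,120,330,240)),'crop2.png',s=1.5)
```

```text
(no output)
```

View pics/crop1.png

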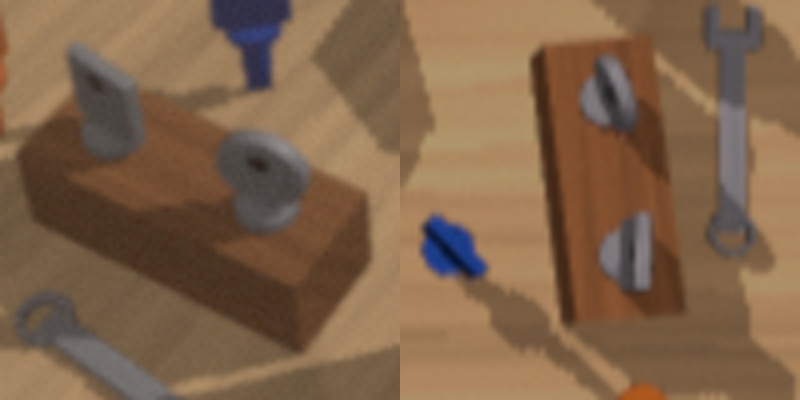

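View pics/crop2.png

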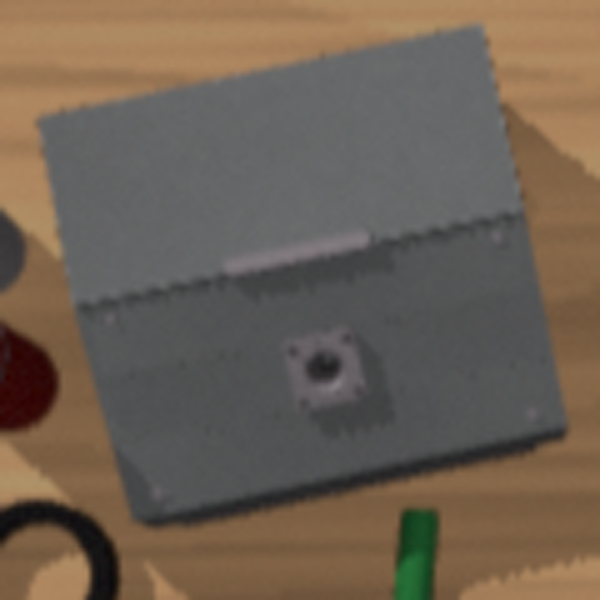

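Picture 3: the rectangular bow is the key nearer the robot (scene raw (216,260), top raw (398,230)); the other has a disc. Picture 4: chest corners and the lock at crop (322,368). Now the poses.

Run:
```python
from h import *
from scipy.optimize import least_squares as LS
c=get_calibration('top')
px=np.array([(38,120),(485,25),(78,305),(522,212),(566,432),(322,368)])/5+[210,120]
M=np.array([(.125,.14,.141),(.125,-.14,.141),(.005,.14,.141),(.005,-.14,.141),(-.125,-.14,.08),(-.063,0,.118)])
def W(p,M): return M@R.from_euler('z',p[2]).as_matrix().T+[p[0],p[1],0]
f=LS(lambda p:(proj(c,W(p,M))-px).ravel(),[.6,.1,0]); print('chest',f.x,np.round(f.fun,1)); print('lock',W(f.x,M)[-1])
# block
px=(np.array([(547,46),(650,39),(685,312),(574,322)])-[400,0])/5+[350,180]
M=np.array([(.09,.035,.06),(.09,-.035,.06),(-.09,-.035,.06),(-.09,.035,.06)])
g=LS(lambda p:(proj(c,W(p,M))-px).ravel(),[.45,-.25,0]); print('block',g.x,np.round(g.fun,1))
b=W(g.x,np.array([(-.05,0,.093),(.05,0,.093)])); print('bores',b)
e=[onz(c,350+(u-400)/5,180+v/5,.118) for u,v in[(643,212),(643,290)]]; print('bow',e,(e[0]+e[1])/2)
cs=get_calibration('scene'); print(proj(cs,b),proj(cs,W(f.x,np.array([[-.063,0,.118]])))) 
w=get_calibration('wrist'); s=r.get_state(); Rt=R.from_quat(s['eef_rot']).as_matrix()
print('tool axes',np.round(Rt,3).tolist()); T=np.array(w['T']); print('cam in tool',np.round(Rt.T@(T[:3,3]-s['tool_pos']),3),np.round(Rt.T@T[:3,:3],3).tolist(),w['fx'])
```

```text
chest [0.62492035 0.12518724 0.19711911] [-0.1 -0.7 -0.1  0.1 -1.2  0.1  0.6 -0.1  0.3 -0.4  0.6  0.8]
lock [0.56314036 0.112849   0.118     ]
block [ 0.49847904 -0.25807169  0.07214508] [-0.5 -0.4  0.5 -0.8 -0.1  0.6  0.1  0.5]
bores [[ 0.4486091  -0.26167581  0.093     ]
 [ 0.54834897 -0.25446756  0.093     ]]
bow [array([ 0.47292703, -0.26321094,  0.118     ]), array([ 0.42578169, -0.26126108,  0.118     ])] [ 0.44935436 -0.26223601  0.118     ]
[[214.80379713 258.17286554]
 [253.60518428 276.714496  ]] [[350.90235321 177.7360415 ]]
tool axes [[-0.965, 0.0, 0.264], [-0.264, -0.0, -0.965], [-0.0, -1.0, 0.0]]
cam in tool [-0.074 -0.146  0.001] [[0.0, 0.957, 0.289], [0.0, -0.289, 0.957], [1.0, -0.0, -0.0]] 323.249574866622
```

```bash
cat >> h.py <<'E'
def RT(z,y):
    y=np.array(y,float)/np.linalg.norm(y); z=np.array(z,float); z=z-y*(z@y); z/=np.linalg.norm(z)
    return np.column_stack([np.cross(y,z),y,z])
def plan(p,Rm):
    s=r.get_state(); R0=R.from_quat(s['eef_rot'])
    d=R0.inv().apply(np.array(p)-s['tool_pos']); w=(R0.inv()*R.from_matrix(Rm)).as_rotvec()
    print('t',round(float(s['clock']),2),'pos',np.round(s['tool_pos'],4),'q',np.round(s['q'],2),'F',np.round(s['contact_force'],1))
    print('SHIFT m',np.round(d,4),'TURN/180',np.round(w/np.pi,4),'deg',np.round(np.degrees(w),1))
E
python3 - <<'E'
from h import *
a=np.radians(87.7); plan([.449,-.262,.23],RT([np.cos(a),np.sin(a),0],[0,0,-1]))
E
```

```text
t 0.7 pos [ 0.1648 -0.6029  0.2387] q [ 1.34  0.69 -0.19  1.57  0.16  0.9  -0.22] F [ 0.3  0.5 -0.1]
SHIFT m [-0.364   0.0087 -0.2539] TURN/180 [-0.     -0.9023  0.    ] deg [  -0.  -162.4    0. ]
```

```bash
python3 -m handwheel '[[[-0.09,0.002,-0.063,0,-0.115,0],[-0.18,0.004,-0.127,0,-0.23,0],[-0.27,0.006,-0.19,0,-0.345,0],[-0.364,0.009,-0.254,0,-0.45,0],[-0.364,0.009,-0.254,0,-0.45,0],[-0.364,0.009,-0.254,0,-0.45,0],[-0.364,0.009,-0.254,0,-0.45,0],[-0.364,0.009,-0.254,0,-0.45,0],[-0.364,0.009,-0.254,0,-0.45,0],[-0.364,0.009,-0.254,0,-0.45,0],[-0.364,0.009,-0.254,0,-0.45,0],[-0.364,0.009,-0.254,0,-0.45,0]]]' 1
python3 - <<'E'
from h import *
a=np.radians(87.7); plan([.449,-.262,.23],RT([np.cos(a),np.sin(a),0],[0,0,-1]))
E
```

```text
clock: 1.7
tool_pos: [0.4543, -0.2552, 0.2306]
eef_rot: [-0.528, 0.467, -0.468, 0.533]
contact_force: [0.5, -0.2, -0.1]
opening: 0.999
t 1.7 pos [ 0.4543 -0.2552  0.2306] q [ 0.78  0.61 -0.57  1.88  0.45  0.78  0.09] F [ 0.5 -0.2 -0.1]
SHIFT m [ 0.0061  0.0005 -0.0061] TURN/180 [-0.0023 -0.4472  0.0006] deg [ -0.4 -80.5   0.1]
```

```bash
python3 -m handwheel '[[[0.006,0,-0.006,-0.002,-0.447,0],[0.006,0,-0.006,-0.002,-0.447,0],[0.006,0,-0.006,-0.002,-0.447,0],[0.006,0,-0.006,-0.002,-0.447,0],[0.006,0,-0.006,-0.002,-0.447,0],[0.006,0,-0.006,-0.002,-0.447,0],[0.006,0,-0.006,-0.002,-0.447,0],[0.006,0,-0.006,-0.002,-0.447,0],[0.006,0,-0.006,-0.002,-0.447,0],[0.006,0,-0.006,-0.002,-0.447,0],[0.006,0,-0.006,-0.002,-0.447,0],[0.006,0,-0.006,-0.002,-0.447,0]]]' 1
python3 - <<'E'
from h import *
a=np.radians(87.7); plan([.449,-.262,.23],RT([np.cos(a),np.sin(a),0],[0,0,-1]))
c=get_calibration('wrist'); im=snapshot('wrist')
for P in [(.449,-.262,.118),(.449,-.262,.068)]: print(proj(c,np.array(P)))
cv2.imwrite('pics/w1raw.png',im); save(im,'w1.png',s=1.25)
print(boxes_of('key','wrist')[:3])
E
```

```text
clock: 2.7
tool_pos: [0.4436, -0.2688, 0.2296]
eef_rot: [0.708, -0.02, 0.018, -0.705]
contact_force: [-0.3, 0.4, -0.8]
opening: 1.002
t 2.7 pos [ 0.4436 -0.2688  0.2296] q [ 1.01  0.72 -0.95  1.87  0.72  0.95  1.23] F [-0.3  0.4 -0.8]
SHIFT m [ 0.005  -0.0005  0.0071] TURN/180 [ 0.0013 -0.0042 -0.0012] deg [ 0.2 -0.8 -0.2]
[329.19697905 202.32780917]
[327.88330639 187.3067954 ]
[{'bbox': [416.0, 170.2, 476.2, 220.0], 'confidence': 0.92}, {'bbox': [313.9, 168.4, 347.8, 231.7], 'confidence': 0.74}, {'bbox': [284.4, 69.3, 342.0, 106.7], 'confidence': 0.68}]
```

View pics/w1.png

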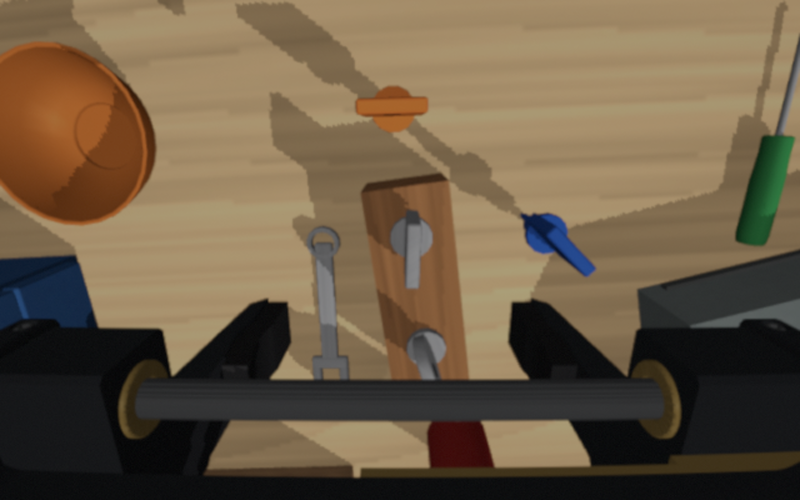

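Picture 5 (wrist): the rectangular bow's top edge is a strip at view (412,252), raw (330,202), and my projection predicted (329,202). Next I measure its angle.

Run:
```python
from h import *
im=snapshot('wrist'); c=get_calibration('wrist')
g=cv2.cvtColor(im,cv2.COLOR_RGB2HSV); x0,y0=310,160
sub=g[160:240,310:350]; 
for v in range(164,236,4): print(v,' '.join(f'{a:3d}/{b:3d}' for a,b in zip(im[v,320:340,0],g[v,320:340,1])))
a=np.radians(87.7); plan([.449,-.262,.15],RT([np.cos(a),np.sin(a),0],[0,0,-1]))
```

```text
164  92/147  93/148  96/149 104/147 114/145 116/145 118/147 127/145 132/143 133/142 133/142 132/143 133/144 135/144 137/143 138/142 138/142 137/143 136/143 134/143
168  92/147  93/151  93/151  92/147  86/130  77/ 99  72/ 74  74/ 69  79/ 81  83/ 86  87/ 88  89/ 89  94/ 98 107/119 124/134 136/141 138/142 138/142 136/143 135/142
172  91/149  90/142  90/139  85/123  73/ 80  61/ 17  58/  0  57/  4  56/  4  57/  9  57/  4  57/  4  57/  4  60/  9  74/ 59 104/115 129/138 137/143 137/143 135/144
176  83/  3  89/  3  90/  6  85/  3  71/  4  60/  0  57/  9  58/  4  57/  9  58/  4  58/  0  57/  4  56/  4  57/  0  61/  4  77/  6  98/  0 102/  3  96/ 29 102/ 88
180  95/  3  95/  5  94/  5  86/  6  73/  3  73/  3  91/  3 101/  5 104/  5 105/  2 105/  2 105/  2 105/  5 105/  5 105/  5 106/  2 111/  5 120/  4 127/  4 128/  4
184  96/  5  95/  3  92/  3  84/  6  73/  3  82/  3 105/  2 120/  4 125/  2 127/  2 127/  4 128/  2 128/  2 129/  2 128/  4 127/  2 123/  4 123/  4 127/  2 128/  4
188  95/  3  95/  3  92/  3  85/  0  74/  3  86/  0 107/  2 121/  2 125/  4 126/  2 127/  2 127/  2 127/  4 128/  4 
[... 1340 characters left out ...]
144 132/143 132/143
224 128/145 128/143 124/142 111/113  94/ 27 109/  5 125/  4 129/  4 130/  4 130/  4 131/  2 131/  4 132/  2 131/  2 126/ 12 124/ 62 129/123 132/143 131/144 132/143
228 126/146 127/145 125/143 115/113 102/ 43 111/  2 124/  2 128/  2 130/  2 131/  2 133/  2 134/  2 134/  2 132/  2 126/ 20 123/ 77 129/132 131/144 131/144 132/143
232 125/145 126/144 127/143 127/145 125/145 123/143 122/140 122/138 122/140 121/139 122/140 124/138 126/138 129/140 130/141 130/145 130/143 132/145 132/145 132/143
t 2.85 pos [ 0.4436 -0.2687  0.2297] q [ 1.01  0.71 -0.95  1.87  0.72  0.95  1.23] F [-0.5 -0.2 -0.7]
SHIFT m [0.0053 0.0796 0.0073] TURN/180 [ 0.0014 -0.0063 -0.0012] deg [ 0.2 -1.1 -0.2]
```

Run:
```python
from h import *
c=get_calibration('wrist')
p=[onz(c,u,v,.118) for u,v in [(330.9,178.7),(329.7,231)]]; d=p[1]-p[0]
m=(p[0]+p[1])/2; yaw=np.arctan2(d[1],d[0]); print(p,m,np.linalg.norm(d),np.degrees(yaw))
a=yaw+np.pi/2; plan([m[0],m[1],.13],RT([np.cos(a),np.sin(a),0],[0,0,-1]))
```

```text
[array([ 0.42902499, -0.25944721,  0.118     ]), array([ 0.47486458, -0.2627666 ,  0.118     ])] [ 0.45194478 -0.26110691  0.118     ] 0.0459596152194855 -4.141743492654535
t 2.85 pos [ 0.4436 -0.2687  0.2297] q [ 1.01  0.71 -0.95  1.87  0.72  0.95  1.23] F [-0.5 -0.2 -0.7]
SHIFT m [0.0082 0.0996 0.0085] TURN/180 [ 0.0014  0.0039 -0.0012] deg [ 0.2  0.7 -0.2]
```

```bash
python3 -m handwheel '[[[0.0075,0.03,0.0083,0.001,0.004,-0.001],[0.0075,0.06,0.0083,0.001,0.004,-0.001],[0.0075,0.09,0.0083,0.001,0.004,-0.001],[0.0075,0.12,0.0083,0.001,0.004,-0.001],[0.0075,0.14,0.0083,0.001,0.004,-0.001],[0.0075,0.153,0.0083,0.001,0.004,-0.001],[0.0075,0.153,0.0083,0.001,0.004,-0.001],[0.0075,0.153,0.0083,0.001,0.004,-0.001]]]'
python3 - <<'E'
from h import *
a=np.radians(-4.1+90); plan([.451,-.261,.077],RT([np.cos(a),np.sin(a),0],[0,0,-1]))
E
```

```text
clock: 3.52
tool_pos: [0.451, -0.2612, 0.0766]
eef_rot: [0.707, -0.025, 0.024, -0.706]
contact_force: [-0.1, 0.2, 0.7]
opening: 1.0
t 3.52 pos [ 0.451  -0.2612  0.0766] q [ 0.86  0.92 -0.73  1.98  1.03  0.67  0.94] F [-0.1  0.2  0.7]
SHIFT m [ 0.     -0.0004  0.0002] TURN/180 [ 0.0004  0.0003 -0.0004] deg [ 0.1  0.1 -0.1]
```

```bash
python3 -m handwheel '[[[0,0,0,0,0,0],[0,0,0,0,0,0],[0,0,0,0,0,0],[0,0,0,0,0,0],[0,0,0,0,0,0],[0,0,0,0,0,0]]]' -1 55
```

```text
clock: 4.02
tool_pos: [0.4511, -0.2615, 0.077]
eef_rot: [0.707, -0.025, 0.025, -0.706]
contact_force: [0.1, 0.2, -0.6]
opening: 0.572
```

```bash
python3 -m handwheel '[[[0,0,0,0,0,0],[0,0,0,0,0,0],[0,0,0,0,0,0]]]'
python3 - <<'E'
from h import *
s=r.get_state(); print(s['contact_force'],s['moment'],s['opening'])
E
```

```text
clock: 4.27
tool_pos: [0.451, -0.2613, 0.0767]
eef_rot: [0.707, -0.025, 0.024, -0.706]
contact_force: [0.5, -1.2, -0.9]
opening: 0.343
[ 0.52728059 -1.18572153 -0.87058008] [ 0.0456761  -0.11040967 -0.03085554] 0.3434542506085331
```

```bash
python3 -m handwheel '[[[0,0,0,0,0,0],[0,0,0,0,0,0],[0,0,0,0,0,0],[0,0,0,0,0,0],[0,0,0,0,0,0]]]'
python3 - <<'E'
from h import *
s=r.get_state(); print(s['contact_force'],s['moment'],s['opening'],s['tool_pos'])
E
```

```text
clock: 4.68
tool_pos: [0.451, -0.2612, 0.0766]
eef_rot: [0.707, -0.025, 0.024, -0.706]
contact_force: [-0.7, 0.5, -0.7]
opening: 0.108
[-0.6541867   0.49274353 -0.73555161] [ 0.12415098 -0.15128471 -0.03450021] 0.10780697921719759 [ 0.45099445 -0.26121216  0.07662066]
```

```bash
python3 -m handwheel '[[[0,-0.01,0,0,0,0],[0,-0.03,0,0,0,0],[0,-0.06,0,0,0,0],[0,-0.1,0,0,0,0],[0,-0.14,0,0,0,0],[0,-0.18,0,0,0,0],[0,-0.18,0,0,0,0],[0,-0.18,0,0,0,0]]]'
cat >> h.py <<'E'
L0=np.array([.5631,.1128,.118]); yawL=.197
def lockR(yaw=yawL,t=np.radians(25)):
    return R.from_euler('z',yaw).as_matrix()@np.column_stack([[np.cos(t),0,np.sin(t)],[0,1,0],[-np.sin(t),0,np.cos(t)]])
def tgt(h,ang=0,L=L0,K=.067,off=(0,0)):
    """TCP pose for tip at height h above face, ang = clockwise rad from lock x"""
    M=lockR()@R.from_euler('z',-ang).as_matrix()
    Rm=np.column_stack([M[:,0],-M[:,2],M[:,1]])
    return L+lockR()@np.array([off[0],off[1],h+K]),Rm
E
python3 - <<'E'
from h import *
s=r.get_state(); print(s['contact_force'],s['moment'],s['opening'])
plan(*tgt(.06))
for n,(x,y) in [('top',(274,194)),('scene',(353,179))]:
    im=snapshot(n); c=get_calibration(n); g=cv2.cvtColor(im,cv2.COLOR_RGB2GRAY); 
    k=g[y-11:y+12,x-12:x+13]; print(n); print('\n'.join(' '.join(f'{v:3d}' for v in row) for row in k)); print(proj(c,L0), (x-12,y-11))
E
```

```text
clock: 5.35
tool_pos: [0.4521, -0.2613, 0.2591]
eef_rot: [0.708, -0.023, 0.026, -0.705]
contact_force: [-0.3, 0.0, -2.1]
opening: 0.109
[-0.34887752  0.04045543 -2.14032644] [-0.02976928 -0.03952001 -0.01239485] 0.10866547437775552
t 5.35 pos [ 0.4521 -0.2613  0.2591] q [ 1.01  0.68 -0.97  1.83  0.67  1.    1.25] F [-0.3  0.  -2.1]
SHIFT m [0.0329 0.0249 0.3668] TURN/180 [ 0.0197 -0.0832 -0.137 ] deg [  3.6 -15.  -24.7]
top
 88  86  88  88  88  88  89  88  87  88  88  87  89  87  87  87  87  88  87  88  88  87  88  88  86
 86  87  86  88  88  88  88  89  88  87  88  87  87  88  88  89  89  86  87  88  88  87  88  87  86
 87  87  89  89  89  89  88  88  90  89  87  88  89  85  91  94  96  93  86  87  86  87  87  87  88
 89  87  89  90  89  90  89  88  87  92  94  95  97  93 102 103 100  92  86  83  86  87  88  88  88
 90  89  89  90  87  92  96  96  95 101 102 100 107 105 107 104  90  73  83  76  82  87  88  88  88
 88  89  88  89  91 100  98 105 106 108 105  99 105 105 105 104  92  84  84  78  76  83  87  88  88
 88  87  88  88  94  94  85  97 105 106 103  96  97  99 102 104 106 104 
[... 3311 characters left out ...]
3  77  75  76  73  77  73  75  88  91  86  83  83  82  81  82
 72  69  75  75  76  73  72  71  72  74  70  73  75  72  73  72  79  84  83  83  84  82  80  82  81
 65  74  72  70  73  74  71  75  71  72  72  70  72  71  76  72  78  82  82  82  81  83  83  80  82
 66  67  69  69  71  70  72  69  71  73  73  73  74  78  82  78  81  80  81  83  81  82  80  80  80
 67  69  71  74  71  70  69  70  75  78  75  80  83  85  80  83  80  85  79  80  82  82  83  82  81
 75  76  74  75  75  76  75  73  77  81  81  83  83  83  83  82  80  80  82  83  84  82  85  80  78
 76  83  78  83  83  79  79  80  79  84  80  83  83  84  81  80  82  82  81  81  83  82  82  80  78
[350.87862613 177.74034059] (341, 168)
```

```bash
sed -i 's/L0=np.array(.*)/L0=np.array([.5657,.1148,.118])/' h.py
python3 - <<'E'
from h import *
plan(*tgt(.05))
E
```

```text
t 5.45 pos [ 0.4499 -0.2613  0.2559] q [ 1.    0.68 -0.97  1.83  0.67  1.    1.25] F [ 0.3 -0.7 -2.3]
SHIFT m [0.0418 0.0312 0.3702] TURN/180 [ 0.0189 -0.0834 -0.139 ] deg [  3.4 -15.  -25. ]
```

```bash
python3 -m handwheel '[[[0.004,0,0.035,0.003,-0.01,-0.02],[0.008,0,0.07,0.006,-0.02,-0.04],[0.012,0.002,0.11,0.009,-0.03,-0.06],[0.016,0.004,0.15,0.012,-0.04,-0.08],[0.021,0.008,0.19,0.015,-0.055,-0.1],[0.026,0.012,0.23,0.017,-0.07,-0.12],[0.031,0.017,0.27,0.019,-0.083,-0.139],[0.036,0.022,0.31,0.019,-0.083,-0.139],[0.041,0.027,0.345,0.019,-0.083,-0.139],[0.042,0.031,0.37,0.019,-0.083,-0.139],[0.042,0.031,0.37,0.019,-0.083,-0.139],[0.042,0.031,0.37,0.019,-0.083,-0.139]]]'
python3 - <<'E'
from h import *
c=get_calibration('wrist'); im=snapshot('wrist'); cv2.imwrite('pics/w2raw.png',im[...,::-1]); save(im,'w2.png',s=1.25)
plan(*tgt(.05)); print('mouth',proj(c,L0),'tip',proj(c,L0+lockR()[:,2]*.05), boxes_of('lock','wrist')[:2])
E
```

```text
clock: 6.45
tool_pos: [0.5175, 0.1148, 0.224]
eef_rot: [-0.668, -0.224, -0.081, 0.705]
contact_force: [-0.1, 0.6, -1.6]
opening: 0.109
t 6.5 pos [0.5174 0.1118 0.2237] q [ 0.19  0.59 -0.81  2.26  1.63  0.5  -0.17] F [ 0.3  1.4 -1.1]
SHIFT m [-0.0013 -0.001  -0.0065] TURN/180 [-0.0028  0.002  -0.0001] deg [-0.5  0.4 -0. ]
mouth [307.05801329 192.15510975] tip [305.39609589 211.58791263] [{'bbox': [277.2, 168.3, 334.1, 220.6], 'confidence': 0.9}, {'bbox': [475.3, 1.1, 602.8, 115.2], 'confidence': 0.31}]
```

View pics/w2.png

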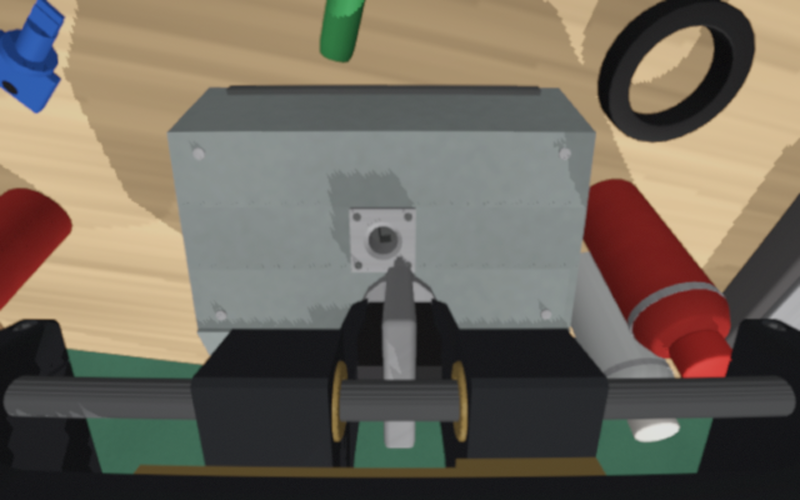

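Picture 6 (wrist): the bore mouth is at view (384,240), raw (307,192), matching my lock estimate. The key's tip is near view (400,262), to be lined up. The arm was still moving, so I let it settle and refine.

```bash
python3 -m handwheel '[[[0,0,-0.006,-0.003,0.002,0],[0,0,-0.006,-0.003,0.002,0],[0,0,-0.006,-0.003,0.002,0],[0,0,-0.006,-0.003,0.002,0]]]'
python3 - <<'E'
from h import *
s=r.get_state(); c=get_calibration('wrist'); im=snapshot('wrist'); save(im,'w3.png',(250,150,380,270),5)
g=cv2.cvtColor(im,cv2.COLOR_RGB2GRAY); plan(*tgt(.05)); p=proj(c,L0); print('mouth',p,'tip',proj(c,L0+lockR()[:,2]*.05), c['cx'],c['cy'])
M=lockR(); sq=np.array([L0+M@np.array([a,b,0]) for a,b in[(-.022,.022),(-.022,-.022),(.022,-.022),(.022,.022)]]); print('plate corners in crop',np.round((proj(c,sq)-[250,150])*5).tolist(), 'mouth',np.round((p-[250,150])*5))
E
```

```text
clock: 6.88
tool_pos: [0.5197, 0.0972, 0.2249]
eef_rot: [-0.675, -0.217, -0.089, 0.699]
contact_force: [-0.4, -0.0, -1.2]
opening: 0.109
t 6.93 pos [0.5197 0.0977 0.2251] q [ 0.21  0.58 -0.8   2.27  1.63  0.5  -0.17] F [-0.5  0.5 -1. ]
SHIFT m [-0.0015  0.0004  0.0078] TURN/180 [ 0.0035 -0.0029  0.0006] deg [ 0.6 -0.5  0.1]
mouth [331.33386596 192.52639119] tip [333.08699817 211.95000323] 319.212714959356 199.02101329700838
plate corners in crop [[540.0, 84.0], [274.0, 86.0], [280.0, 336.0], [534.0, 334.0]] mouth [407. 213.]
```

View pics/w3.png

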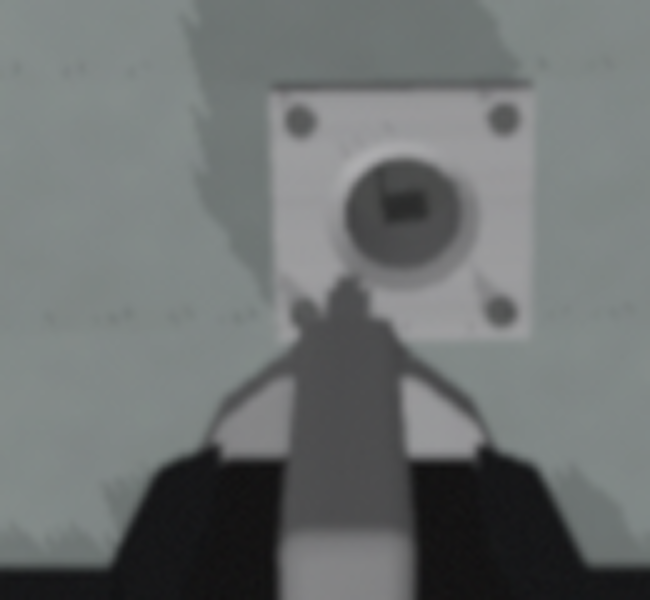

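Picture 7: plate and mouth (crop (404,215)) agree with my estimate within about 1 mm. A dark rectangle deep in the bore at (405,205) may be the end of the slot. I'll settle the arm, then rectify the bore-bottom plane.

```bash
python3 -m handwheel '[[[-0.001,0,0.007,0.003,-0.002,0],[-0.001,0,0.007,0.003,-0.002,0],[-0.001,0,0.007,0.003,-0.002,0],[-0.001,0,0.007,0.003,-0.002,0],[-0.001,0,0.007,0.003,-0.002,0],[-0.001,0,0.007,0.003,-0.002,0]]]'
python3 - <<'E'
from h import *
s=r.get_state(); c=get_calibration('wrist'); im=snapshot('wrist'); plan(*tgt(.05))
M=lockR()
def rect(z,h=.02,n=380):
    a=np.linspace(h,-h,n); X,Y=np.meshgrid(a,a)  # cols: y from +h to -h ; rows: x from +h (top)
    P=L0+np.stack([Y,X,np.full_like(X,z)],-1)@M.T
    uv=proj(c,P.reshape(-1,3)).reshape(n,n,2).astype(np.float32)
    return cv2.remap(im,uv[...,0],uv[...,1],cv2.INTER_CUBIC)
f=rect(0,.026); b=rect(-.031); b=np.clip((b.astype(float)-25)*3,0,255).astype(np.uint8)
for o in (f,b): cv2.line(o,(190,170),(190,210),(255,0,0),1); cv2.line(o,(170,190),(210,190),(255,0,0),1)
cv2.circle(b,(190,190),int(.01025*380/.04),(255,255,0),1); cv2.circle(f,(190,190),int(.01325*380/.052),(255,255,0),1)
save(np.hstack([f,b]),'rect.png')
Rt=R.from_quat(s['eef_rot']).as_matrix(); print([np.round(proj(c,s['tool_pos']+Rt@np.array(k)),1) for k in [(-.008,.067,0),(.008,.067,0)]], proj(c,L0))
E
```

```text
clock: 7.43
tool_pos: [0.5176, 0.1058, 0.2247]
eef_rot: [-0.672, -0.221, -0.086, 0.702]
contact_force: [-0.0, -0.1, -1.8]
opening: 0.112
t 7.48 pos [0.5176 0.1058 0.2246] q [ 0.2   0.59 -0.8   2.27  1.64  0.5  -0.18] F [-1.1 -1.6 -3. ]
SHIFT m [-0.0007  0.0003 -0.0006] TURN/180 [ 0.0001 -0.0003  0.0007] deg [ 0.  -0.1  0.1]
[array([320.1, 203. ]), array([320.1, 224.6])] [319.26835056 192.97145208]
```

View pics/rect.png

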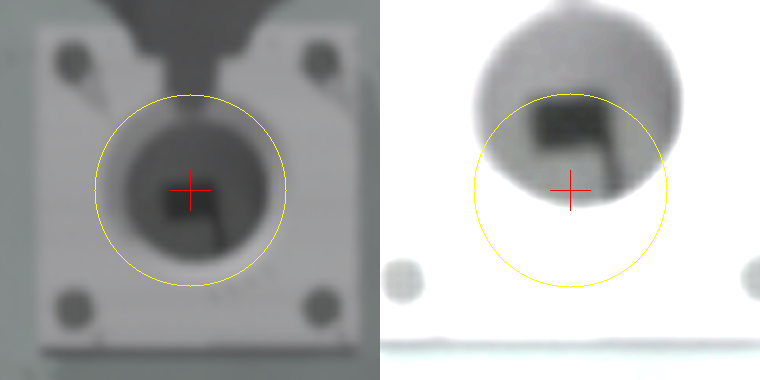

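Picture 8 (rectified, +x up, +y left): left, the tip is lined up with the bore axis. Right, a dark slot end at (570,125) with its right edge running (605,110) to (622,195), so the slot looks about 10° anticlockwise of lock x. I enter the bore with that angle.

```bash
python3 -m handwheel '[[[-0.001,0.008,-0.001,0,-0.02,0.001],[-0.001,0.016,-0.001,0,-0.04,0.001],[-0.001,0.026,-0.001,0,-0.055,0.001],[-0.001,0.036,-0.001,0,-0.055,0.001],[-0.001,0.046,-0.001,0,-0.055,0.001],[-0.001,0.056,-0.001,0,-0.055,0.001],[-0.001,0.065,-0.001,0,-0.055,0.001],[-0.001,0.065,-0.001,0,-0.055,0.001],[-0.001,0.065,-0.001,0,-0.055,0.001],[-0.001,0.065,-0.001,0,-0.055,0.001]]]'
python3 - <<'E'
from h import *
plan(*tgt(-.015,-.175)); s=r.get_state(); Rt=R.from_quat(s['eef_rot']); print('Ftool',Rt.inv().apply(s['contact_force']),'M',Rt.inv().apply(s['moment']))
E
```

```text
clock: 8.32
tool_pos: [0.5439, 0.1102, 0.1657]
eef_rot: [-0.677, -0.279, -0.026, 0.681]
contact_force: [0.1, -0.6, -1.8]
opening: 0.106
t 8.32 pos [0.5439 0.1102 0.1657] q [ 0.18  0.75 -0.79  2.25  1.85  0.59 -0.17] F [ 0.1 -0.6 -1.8]
SHIFT m [0.0001 0.0006 0.0002] TURN/180 [ 0.     -0.001  -0.0003] deg [ 0.  -0.2 -0. ]
Ftool [-0.87552743  1.60477076 -0.46242185] M [0.07163273 0.02615727 0.42106894]
```

```bash
cat > st.py <<'E'
from h import *
import sys
s=r.get_state(); Rt=R.from_quat(s['eef_rot']); M=lockR(); tip=M.T@(s['tool_pos']+Rt.apply([0,.067,0])-L0)
A=M.T@Rt.as_matrix(); ang=-np.degrees(np.arctan2(A[1,0],A[0,0]))
print('t %.2f tip in lock mm'%s['clock'],np.round(tip*1000,1),'cw deg %.1f'%ang,'tilt',np.round(np.degrees([A[0,1],A[1,1]]),1),'Ftool',np.round(Rt.inv().apply(s['contact_force']),1),'Mtool',np.round(Rt.inv().apply(s['moment']),2),'open %.3f'%s['opening'],'q7 %.2f'%s['q'][6])
E
python3 -m handwheel '[[[0,0.003,0,0,0,0],[0,0.006,0,0,0,0],[0,0.009,0,0,0,0],[0,0.012,0,0,0,0],[0,0.014,0,0,0,0],[0,0.014,0,0,0,0],[0,0.014,0,0,0,0]]]' >/dev/null; python3 st.py
python3 -m handwheel '[[[0,0.001,0,0,0,0],[0,0.002,0,0,0,0],[0,0.003,0,0,0,0],[0,0.004,0,0,0,0],[0,0.004,0,0,0,0],[0,0.004,0,0,0,0]]]' >/dev/null; python3 st.py
```

```text
t 8.90 tip in lock mm [ -0.3  -0.3 -28.8] cw deg -9.8 tilt [-0.1 -0. ] Ftool [-0.8  1.4  0.3] Mtool [0.15 0.02 0.39] open 0.104 q7 -0.19
t 9.40 tip in lock mm [ -0.2  -0.4 -32.7] cw deg -9.8 tilt [-0.1 -0. ] Ftool [-0.8  1.2  0.2] Mtool [0.16 0.01 0.38] open 0.109 q7 -0.20
```

```bash
python3 -m handwheel '[[[0,0.001,0,0,0,0],[0,0.002,0,0,0,0],[0,0.003,0,0,0,0],[0,0.003,0,0,0,0],[0,0.003,0,0,0,0]]]' >/dev/null; python3 st.py
```

```text
t 9.82 tip in lock mm [ -0.2  -0.4 -35.7] cw deg -9.8 tilt [-0.1 -0. ] Ftool [-1.4  1.5  0.4] Mtool [0.12 0.05 0.4 ] open 0.107 q7 -0.20
```

```bash
python3 -m handwheel '[[[0,0.001,0,0,0,0],[0,0.002,0,0,0,0],[0,0.003,0,0,0,0],[0,0.003,0,0,0,0],[0,0.003,0,0,0,0]]]' >/dev/null; python3 st.py
```

```text
t 10.23 tip in lock mm [ -0.2  -0.3 -38.7] cw deg -9.8 tilt [-0.1 -0. ] Ftool [-0.8  1.6  0.4] Mtool [0.11 0.03 0.37] open 0.107 q7 -0.21
```

The tip is past the plug's face without contact, so the estimated angle is right. I continue home.

```bash
python3 -m handwheel '[[[0,0.0015,0,0,0,0],[0,0.003,0,0,0,0],[0,0.0045,0,0,0,0],[0,0.006,0,0,0,0],[0,0.006,0,0,0,0],[0,0.006,0,0,0,0]]]' >/dev/null; python3 st.py
```

```text
t 10.73 tip in lock mm [ -0.3  -0.4 -44.8] cw deg -9.8 tilt [-0.1 -0. ] Ftool [-1.   1.4  0.6] Mtool [ 0.1  -0.03  0.43] open 0.110 q7 -0.21
```

```bash
python3 -m handwheel '[[[0,0.001,0,0,0,0],[0,0.002,0,0,0,0],[0,0.003,0,0,0,0],[0,0.004,0,0,0,0],[0,0.004,0,0,0,0],[0,0.004,0,0,0,0]]]' >/dev/null; python3 st.py
```

```text
t 11.23 tip in lock mm [ -0.2  -0.4 -48.7] cw deg -9.8 tilt [-0.1 -0. ] Ftool [-1.   1.4 -0. ] Mtool [0.12 0.05 0.41] open 0.110 q7 -0.22
```

```bash
python3 -m handwheel '[[[0,0.0005,0,0,0,0],[0,0.001,0,0,0,0],[0,0.0015,0,0,0,0],[0,0.002,0,0,0,0],[0,0.002,0,0,0,0],[0,0.002,0,0,0,0]]]' >/dev/null; python3 st.py
```

```text
t 11.73 tip in lock mm [ -0.2  -0.4 -50.7] cw deg -9.8 tilt [-0.1 -0. ] Ftool [0.  1.2 0.7] Mtool [ 0.1  -0.01  0.42] open 0.108 q7 -0.22
```

```bash
python3 -m handwheel '[[[0,0.0005,0,0,0,0],[0,0.001,0,0,0,0],[0,0.0015,0,0,0,0],[0,0.002,0,0,0,0],[0,0.002,0,0,0,0],[0,0.002,0,0,0,0]]]' >/dev/null; python3 st.py
```

```text
t 12.23 tip in lock mm [ -0.1  -0.4 -51.6] cw deg -9.9 tilt [ 0.  -0.1] Ftool [ -1.8 -11.5  -1.4] Mtool [-0.13  0.05  0.52] open 0.109 q7 -0.22
```

```bash
python3 -m handwheel '[[[0,-0.0005,0,0,0.02,0],[0,-0.0005,0,0,0.045,0],[0,-0.0005,0,0,0.07,0],[0,-0.0005,0,0,0.095,0],[0,-0.0005,0,0,0.12,0],[0,-0.0005,0,0,0.145,0],[0,-0.0005,0,0,0.17,0],[0,-0.0005,0,0,0.19,0],[0,-0.0005,0,0,0.21,0],[0,-0.0005,0,0,0.21,0],[0,-0.0005,0,0,0.21,0]]]' >/dev/null; python3 st.py
```

```text
t 13.15 tip in lock mm [ -0.6   0.6 -51.6] cw deg 27.8 tilt [-0.1  0.1] Ftool [-1.8 -7.  -0.6] Mtool [-0.14 -0.36  0.64] open 0.107 q7 -0.80
```

```bash
python3 -m handwheel '[[[0,0,0,0,0.02,0],[0,0,0,0,0.045,0],[0,0,0,0,0.07,0],[0,0,0,0,0.095,0],[0,0,0,0,0.12,0],[0,0,0,0,0.145,0],[0,0,0,0,0.17,0],[0,0,0,0,0.17,0],[0,0,0,0,0.17,0],[0,0,0,0,0.17,0]]]' >/dev/null; python3 st.py
python3 - <<'E'
from h import *
im=snapshot('scene'); save(im,'s2.png',(280,110,460,280),3.3)
E
```

```text
t 13.98 tip in lock mm [  0.3   1.4 -51.6] cw deg 58.4 tilt [0.  0.1] Ftool [-3.4 -6.9  0.4] Mtool [-0.05 -0.33  0.68] open 0.111 q7 -1.28
```

View pics/s2.png

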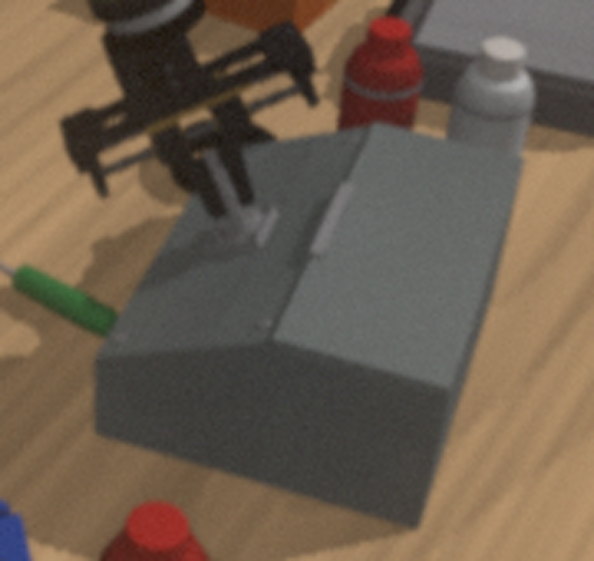

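Picture 9: the key is seated at (245,225) but the lid still looks shut. I turn further.

```bash
python3 -m handwheel '[[[0,0,0,0,0.015,0],[0,0,0,0,0.03,0],[0,0,0,0,0.045,0],[0,0,0,0,0.045,0],[0,0,0,0,0.045,0],[0,0,0,0,0.045,0]]]' >/dev/null; python3 st.py
python3 - <<'E'
from h import *
im=snapshot('scene'); old=cv2.imread('pics/s2.png'); new=cv2.resize(im[110:280,280:460],(old.shape[1],old.shape[0]),interpolation=cv2.INTER_CUBIC)[...,::-1]
d=cv2.absdiff(cv2.GaussianBlur(np.ascontiguousarray(new),(9,9),0),cv2.GaussianBlur(old,(9,9),0)).max(2)
ys,xs=np.where(d>25); print(len(xs), (xs.min(),xs.max(),ys.min(),ys.max()) if len(xs) else '', 'lid area diff',d[150:380,300:500].mean())
E
```

```text
t 14.53 tip in lock mm [  0.6   1.5 -51.6] cw deg 66.5 tilt [0.  0.2] Ftool [-2.3 -5.8  1.7] Mtool [-0.07 -0.1   0.65] open 0.107 q7 -1.41
13999 (np.int64(0), np.int64(459), np.int64(22), np.int64(560)) lid area diff 11.403804347826087
```

Run:
```python
from h import *
save(snapshot('scene'),'s3.png',(280,110,460,280),3.3)
```

```text
(no output)
```

View pics/s3.png

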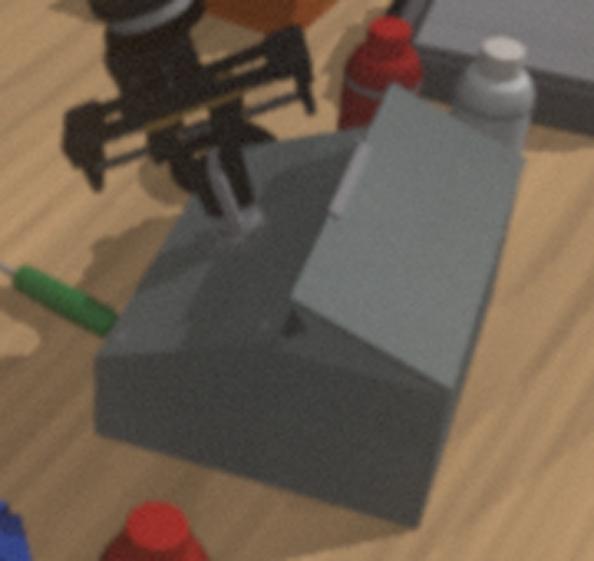

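Picture 10: the lid stands ajar and the key is in the lock. I release and back straight out.

```bash
python3 -m handwheel '[[[0,-0.0003,0,0,0,0],[0,-0.0003,0,0,0,0],[0,-0.0003,0,0,0,0],[0,-0.0003,0,0,0,0],[0,-0.0003,0,0,0,0],[0,-0.0003,0,0,0,0],[0,-0.0003,0,0,0,0],[0,-0.0003,0,0,0,0]]]' 0 && python3 st.py
```

```text
clock: 15.3
tool_pos: [0.5594, 0.1131, 0.1316]
eef_rot: [-0.515, 0.202, -0.44, 0.707]
contact_force: [0.5, 0.3, 0.7]
opening: 0.499
t 15.30 tip in lock mm [ -0.2  -0.5 -51.9] cw deg 66.7 tilt [-0. -0.] Ftool [ 0.2 -0.4  0.8] Mtool [-0.21 -0.04  0.06] open 0.499 q7 -1.41
```

```bash
python3 -m handwheel '[[[0,-0.01,0,0,0,0],[0,-0.025,0,0,0,0],[0,-0.045,0,0,0,0],[0,-0.065,0,0,0,0],[0,-0.09,0,0,0,0],[0,-0.115,0,0,0,0],[0,-0.14,0,0,0,0],[0,-0.14,0,0,0,0],[0,-0.14,0,0,0,0],[0,-0.14,0,0,0,0],[0,-0.14,0,0,0,0]]]' && python3 st.py
python3 - <<'E'
from h import *
s=snapshot('scene');w=snapshot('wrist')
f=lambda im,c:cv2.resize(im[c[1]:c[3],c[0]:c[2]],(400,400),interpolation=cv2.INTER_CUBIC)
save(np.hstack([f(s,(280,110,450,280)),f(w,(120,0,520,400))]),'fin.png')
E
```

```text
clock: 16.22
tool_pos: [0.5013, 0.1014, 0.2577]
eef_rot: [-0.516, 0.202, -0.439, 0.707]
contact_force: [0.4, -0.7, -0.5]
opening: 0.496
t 16.22 tip in lock mm [-0.7 -0.6 87.4] cw deg 66.7 tilt [-0.1 -0. ] Ftool [ 0.7  0.6 -0.3] Mtool [-0.27 -0.03  0.07] open 0.496 q7 -1.18
```

View pics/fin.png

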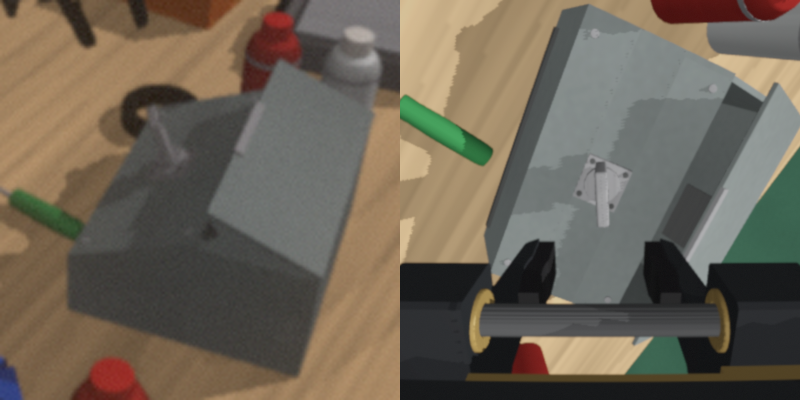

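Picture 11: the key stands in the lock with its collar on the plate ((165,150) scene half, (602,185) wrist half). The lid is ajar, the gripper is clear and the goods look in place. I hand in.

```bash
python3 -c "
from plant import job; print(job.finish_job())"; python3 st.py
```

```text
the job is handed in; nothing more can be done
None
the job is handed in; nothing more can be done
```

The job is done and handed in at about 16 s on the robot's clock. I took the rectangular-bow key from the block and pushed it home in the lock. I then turned it clockwise from about −10° to about 66° past the lock's x, until the lid sprang ajar, released the key and backed straight out.

- **Finding the slot:** I did not have to feel for it. A rectified wrist picture showed the slot end about 10° anticlockwise of x, and the blade went in at that angle without touching the plug.
- **Fully home:** the collar met the face at about 12 N with the tip computed at −51.6 mm. That is 1.6 mm past the nominal −50 mm, within my estimate error for the lock and the grasp.
- **Lid:** it still looked shut at a measured 58° of tool turn, past the stated 49°, and had opened by 66°. The key probably lagged a little in the grip.
- **Final pictures:** they show the key in the lock, the lid ajar and the gripper clear with no contact force (under about 1 N). The goods in view looked in place. I took no final picture of the wooden block, the other key or the spanner.

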